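# Back off and lock the pressure regulator on a control panel

### The job

The air supply is about to be connected: on the panel's row of hand valves, back off the pressure regulator by turning its big fluted knob, which stands pulled up, anticlockwise to its stop. Then push the knob fully down until it locks: if its locking teeth do not mesh, do not force them, but press lightly and ease it clockwise to the first place where it drops home. Let go at the end, never touch the neighbouring valves, which are already set, and leave the loose things where they lie.

Things in the scene. Friction and masses are not known exactly. Their poses are not given: they have to be found in the camera images.
- panel: mounting plate 380 x 520 mm flat on the bench, with wiring ducts and devices up to 102 mm above the bench and, 50 mm to -x of its centre, along its y axis, an aluminium air manifold bar (44 mm wide, top 60 mm above the bench) that carries a row of five hand valves 60 mm apart. Origin: centre of the plate at bench level; x away from the robot, y along the row
- regulator: fixed foot of the pressure regulator, at one of the three middle places of the row: flange 42 mm, bonnet 34 mm in diameter, 30 mm high. A collar of eight small teeth, 45 degrees apart, crowns the bonnet; where its gaps lie differs from one regulator to the next and cannot be seen. Origin: on the upright axis, at the top of the manifold bar; axes as the panel's
- knob_grip (a point): centre of the regulator's round black fluted knob, on its axis at half height. Knob: 40 mm diameter, 34 mm high, the widest of the row, light index line on top. Its foot stands 37 mm above the manifold bar while pulled up, 30 mm when locked; below it is only the narrower bonnet, so fingertips may reach 12 mm below the foot
- knob (a joint): turn of the regulator knob in rad: 0 at its anticlockwise end stop (backed right off), grows clockwise seen from above; starts 0.9 to 1.7. It turns stiffly (0.08 N m) and stays where it is left. A tooth inside it must meet a gap of the collar to lock: none at the stop; the middle of the first gap lies 0.22 to 0.56 rad clockwise of it (the next 0.79 further) and lets the knob in over about 0.15 rad
- lock (a joint): how far the regulator knob is pushed down, in m: 0 pulled up (free to turn), 0.007 fully down (locked, cannot turn). It slides with 3 N of friction and stays where it is left, no spring. After 1.5 mm its tooth lands on the collar's teeth and blocks it, unless at a gap. The tooth breaks above 20 N, pressed on top or twisted sideways (at 15.5 mm radius: 0.3 N m)
- valve1: needle valve at one of the three middle places of the row: brass body, round black knurled knob 30 mm diameter, 30 mm high, its top 66 mm above the manifold bar, easily turned by a touch. Origin: on its axis, at the top of the manifold bar
- valve2: needle valve at another of the middle places, same shape and origin as valve1
- valve3: needle valve at the -y end of the row, same shape and origin as valve1
- valve4: needle valve at the +y end of the row, same shape and origin as valve1
- screwdriver: loose screwdriver 190 mm long, 26 mm thick handle, lying along the row on the plate, on the -x side of the manifold bar; origin half-way along its underside
- cup: loose plastic cup, 68 mm diameter, 85 mm high, on the bench at the -y side; origin at the centre of its foot
- relay: loose relay with socket, 28 x 78 x 40 mm, on the bench at the +y side; origin at the centre of its foot

How it is judged:
On the way, in this order (a step that is already met when the one before it is completed fails the run):
1. the regulator knob is turned anticlockwise to its stop (within 0.12 rad) while still pulled up (value of joint knob below 0.12 rad and value of joint lock below 0.0035 m), for 0.1 s.
2. the knob is pushed down into its lock (value of joint lock above 0.0055 m), for 0.2 s.
At the end, for the whole second after the job is handed in: the regulator knob is pushed down into its lock (more than 5.5 of its 7 mm) at the first gap clockwise of its stop (less than 0.75 rad from the stop) (value of joint lock above 0.0055 m and value of joint knob below 0.75 rad); the robot touches nothing.
It fails at once if the locking tooth inside the knob was forced (over 20 N) (contact force between knob_c0 and anything else above 20 N).
It fails at once if a needle valve was touched (more than 1 N) (contact force between any of valve1, valve2, valve3, valve4 and anything else above 1 N).
It fails at once if the screwdriver, cup or relay was moved by more than 20 mm (distance of any of screwdriver, cup, relay from where it was at the start of the episode above 0.02 m).
It also fails if it takes over 58 s, if anything falls off the work surface, if the arm or the gripper's body presses on something with over 40 N, if the wrist force passes 120 N, or if a joint passes its speed limit or range.

### The arm

A 6-joint arm with a two-finger parallel gripper is mounted at the origin on the work surface. World frame = base frame: x ahead of the robot, y to its left, z up, the work surface at z = 0. Lengths are in m, angles in rad, forces in N, time in s.
With the tool pointing down it reaches from about 0.375 to 0.925 m from the base axis. Payload 5.7 kg.
Tool frame: the origin (TCP) lies midway between the tips of the shut fingers; the grasp point (between the pads) lies r.grip_point_offset behind it (r.grip_point_offset is the distance from the TCP to the grasp point, in m); z points along the fingers, y is the direction in which the jaws open and shut (so a half turn about z gives the same grasp; the last joint's range is limited). The gripper opens to 85 mm and grips with 20 to 120 N. Pads are 22 mm wide; open, the fingers measure 114 mm over their backs; the gripper's body (76 mm by 85 mm) begins 54 mm behind the grasp point. The pads swing forward as they close: fully open they stand 13 mm farther back than shut.
Start: joints at [1.108, 0.359, 1.51, -0, 1.272, -0.115], TCP at [0.204, 0.564, 0.231] pointing down, gripper open.
Joint ranges: [-2.97, 2.97], [-1.01, 2.36], [0.21, 2.38], [-0.96, 4.11], [0.2, 2.71], [-2.98, 2.98]. Speed limits (rad/s): [2.39, 2.39, 3.14, 3.14, 3.14, 3.14].

### API

Orientations are given as [roll, pitch, yaw] about the fixed x, y, z axes, in that order (R = Rz(yaw) Ry(pitch) Rx(roll)).
In Python, from bench import r gives the robot as it stands.
- The arm moves only by the shell command python3 -m pendant 'ROWS'. ROWS is JSON, a list of rows, each a list of 7 numbers: the turn, a rotation vector about the tool's x, y, z in rad, then the shift along the tool's x, y, z in m, then the closure, from 0 (fully open) to 1 (shut). In form: [[ax, ay, az, dx, dy, dz, fingers], ...]. A call has exactly 5 rows; each row shifts and turns the commanded pose from where the row before left it, along the tool's axes as they then stand; what a row does not reach is not made up. A row lasts 1/12 s, in which the tool goes at most 41.7 mm and 7.16 degrees, less where a joint would pass 70% of its speed; a pose out of reach is approached as far as the arm can. A call with a gripper value outside its range is refused whole. The fingers move at their own pace and stop on an object; the grip force is fixed at half the most. Time passes only in rows, so rows that do not move let the fingers close, or fill a call up. It gives the time, the measured TCP pose, the force and the opening at its end, in the units of the state.
- r.sense(): the state, without advancing time (a new reading comes with each control period).
- r.grab_frame(name): name is "scene" or "top"; returns the picture (400x640x3 uint8, red, green, blue); there is no depth.
- r.camera_model(name): a dict with "vertical_fov" (degrees; the focal length in pixels is half the picture's height over the tangent of half this angle, whatever the lens; pixels are square), "cx", "cy" (the principal point, pixels), "rvec" (rotation vector, rad) and "tvec" (3), from world to camera coordinates, as OpenCV has them. Camera axes: x right, y down, z forward; pixel columns grow to the right and rows downward; lengths in m; the calibration is good to about 2 mm. A picture is of the moment at which its call begins. camera_model takes no time and is no camera call.
- r.close_job(): hands the job in, once; it reports no verdict.
The state is a dict: "time": time; "joint_positions": joint angles; "dq": joint speeds; "tau": joint torques, N m; "ee_pos": TCP position; "orientation": TCP orientation; "ft_force": force on the tool from outside, world axes, zero at the start; "moment": the same for the moment, N m; "grip_width": finger opening in m.
Only numpy, scipy, OpenCV 4.12 (cv2) and the standard library are available. Lean on these libraries where they do the work, as an engineer would, in place of code of your own. Each camera call takes 0.05 s, during which the arm holds its last target.

## Working session

There is one attempt and no reset: what is moved stays moved. The work goes in short steps, Python scripts to look and compute and a shell command to move; the robot and the scene stay as the last step left them, time stands still between calls to the robot, and variables do not carry over. Pictures are saved under pics/ and viewed, and the job is handed in when it is done.

```bash
ls; mkdir -p pics; python3 - <<'E'
from bench import r
import cv2
for n in("scene","top"):
    cv2.imwrite(f"pics/{n}0.png",r.grab_frame(n)[:,:,::-1]); print(n,r.camera_model(n))
print(r.sense(),r.grip_point_offset)
E
```

```text
pics
scene {'vertical_fov': 54.606711783850436, 'cx': 321.220523758254, 'cy': 197.89998124523598, 'rvec': array([ 1.40622967,  2.02822204, -0.93721894]), 'tvec': array([ 0.14225777, -0.27357477,  1.67122135])}
top {'vertical_fov': 51.25178889611267, 'cx': 318.29457307178757, 'cy': 200.85654471543867, 'rvec': array([ 2.00617527, -2.21452164,  0.23021613]), 'tvec': array([0.08004884, 0.55757589, 1.35067055])}
{'time': 0.1, 'joint_positions': array([ 1.10789773e+00,  3.59438969e-01,  1.51130317e+00,  1.54016071e-05,
        1.27250842e+00, -1.15126507e-01]), 'dq': array([ 6.57119054e-04, -1.42568954e-05, -2.08816934e-03,  1.85086773e-03,
       -1.94915243e-03, -4.86215842e-04]), 'tau': array([ 8.81430569e-04, -5.28651810e+01, -2.79351193e+01, -7.33199442e-06,
        4.95000058e-03, -2.21877919e-06]), 'ee_pos': array([0.2042293 , 0.56353315, 0.23054208]), 'orientation': array([-3.13994742e+00, -2.05063371e-04,  2.79381586e+00]), 'ft_force': array([ 0.26945234, -0.09213815, -1.17964349]), 'moment': array([ 0.03106152, -0.00962671,  0.00537766]), 'grip_width': 0.085308591642677} 0.0187
```

View pics/scene0.png

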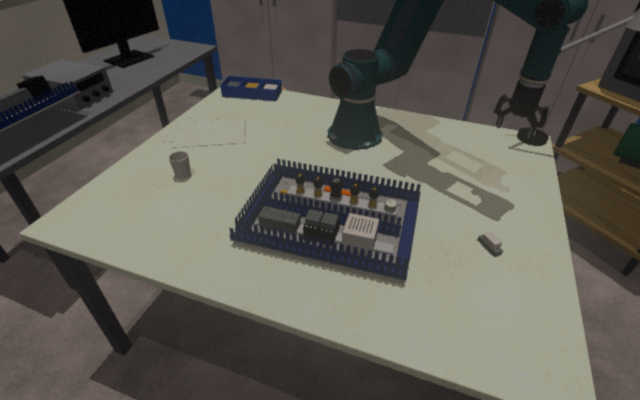

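View pics/top0.png

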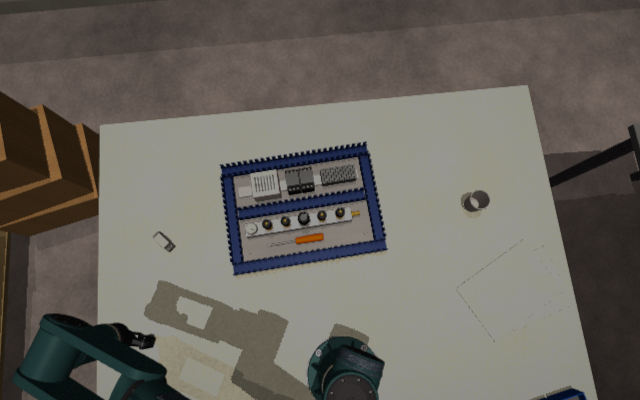

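```bash
python3 - <<'E'
import cv2
a=cv2.imread("pics/top0.png")[195:260,230:370]
cv2.imwrite("pics/c1.png",cv2.resize(a,None,fx=5.7,fy=5.7,interpolation=cv2.INTER_CUBIC))
a=cv2.imread("pics/scene0.png")[160:225,265:415]
cv2.imwrite("pics/c2.png",cv2.resize(a,None,fx=5.3,fy=5.3,interpolation=cv2.INTER_CUBIC))
E
```

```text
(no output)
```

View pics/c1.png

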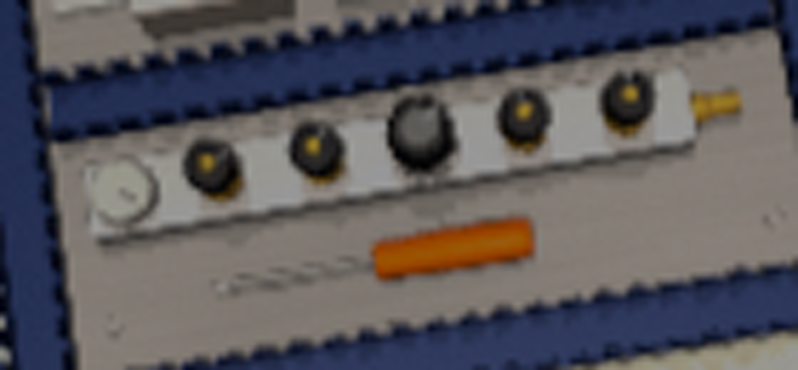

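View pics/c2.png

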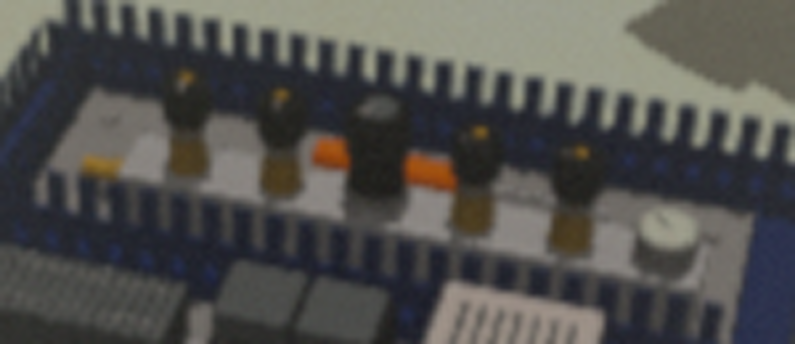

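```bash
cat > h.py <<'E'
from bench import r
import cv2,numpy as np
def cam(n):
    c=r.camera_model(n);f=200/np.tan(np.radians(c['vertical_fov'])/2)
    R=cv2.Rodrigues(c['rvec'])[0];return np.array([[f,0,c['cx']],[0,f,c['cy']],[0,0,1]]),R,np.array(c['tvec'])
def ray(n,uv):
    K,R,t=cam(n);d=R.T@np.linalg.inv(K)@np.array([*uv,1.]);return -R.T@t,d
def plane(n,uv,z):
    o,d=ray(n,uv);return o+d*(z-o[2])/d[2]
def two(a,b):
    (o1,d1),(o2,d2)=ray("top",a),ray("scene",b)
    s=np.linalg.lstsq(np.c_[d1,-d2],o2-o1,rcond=None)[0]
    p,q=o1+s[0]*d1,o2+s[1]*d2;return (p+q)/2,np.linalg.norm(p-q)
def proj(n,p):
    K,R,t=cam(n);q=K@(R@np.array(p)+t);return q[:2]/q[2]
E
python3 - <<'E'
from h import *
for n in ("top","scene"):
    im=cv2.imread(f"pics/{n}0.png").astype(int)
    y0,y1,x0,x1=(200,235,255,350) if n=="top" else (170,208,290,385)
    s=im[y0:y1,x0:x1]; b,g,rr=s[...,0],s[...,1],s[...,2]
    m=((rr-b>35)).astype(np.uint8)
    k,l,st,c=cv2.connectedComponentsWithStats(m)
    for i in range(1,k):
        if st[i,4]>1: print(n,c[i]+[x0,y0],st[i,4],plane(n,c[i]+[x0,y0],.126).round(4))
t=lambda u,v:((u+.5)/5.7-.5+230,(v+.5)/5.7-.5+195)
s=lambda u,v:((u+.5)/5.3-.5+265,(v+.5)/5.3-.5+160)
print("knob top plane",plane("top",t(422,127),.131),plane("scene",s(381,107),.131),two(t(422,127),s(381,107)))
for a,b in [((207,162),(582,153)),((313,146),(480,132)),((523,112),(281,96)),((629,94),(187,77))]:
    print(plane("top",t(*a),.126).round(4),plane("scene",s(*b),.126).round(4),two(t(*a),s(*b)))
E
```

```text
top [340. 211.] 9 [ 0.5086 -0.04    0.126 ]
top [321.5   213.875] 8 [0.5051 0.0198 0.126 ]
top [338.5 217.1] 10 [ 0.4894 -0.0331  0.126 ]
top [284.28571429 220.        ] 7 [0.4971 0.1399 0.126 ]
top [321.16666667 220.16666667] 6 [0.485  0.0229 0.126 ]
top [265.875 223.125] 8 [0.4929 0.199  0.126 ]
top [286.625 225.875] 8 [0.4775 0.134  0.126 ]
top [269.625 228.125] 8 [0.4757 0.1883 0.126 ]
top [317.10526316 233.68421053] 19 [0.4431 0.04   0.126 ]
scene [299.66666667 174.33333333] 3 [ 0.5099 -0.0395  0.126 ]
scene [317.5 177.5] 4 [0.505  0.0193 0.126 ]
scene [355.2 184.4] 5 [0.4961 0.1401 0.126 ]
scene [299.90909091 189.68181818] 22 [ 0.5818 -0.0088  0.126 ]
scene [327.07692308 188.56410256] 39 [0.5469 0.0661 0.126 ]
scene [345.6557377 192.2295082] 61 [0.5434 0.1241 0.126 ]
scene [374.5 188.5] 4 [0.4944 0.2008 0.126 ]
scene [317.5 193. ] 26 [0.5775 0.0464 0.126 ]
scene [353.60869565 200.17391304] 23 [0.5705 0.157  0.126 ]
scene [372.29166667 204.        ] 24 [0.5674 0.2126 0.126 ]
knob top plane [0.50021803 0.07748189 0.131     ] [0.50097318 0.0806885  0.131     ] (array([0.500007  , 0.07889355, 0.12997031]), np.float64(0.002885285974858178))
[0.4932 0.1989 0.126 ] [0.4943 0.2005 0.126 ] (array([0.49324697, 0.19967039, 0.125018  ]), np.float64(0.0013649517839145716))
[0.4964 0.1392 0.126 ] [0.4966 0.1402 0.126 ] (array([0.49634201, 0.13966428, 0.1257039 ]), np.float64(0.0008555111642871284))
[0.504  0.0205 0.126 ] [0.5059 0.02   0.126 ] (array([0.50436833, 0.01995248, 0.12485935]), np.float64(0.0010273102837799494))
[ 0.5083 -0.0398  0.126 ] [ 0.5086 -0.0393  0.126 ] (array([ 0.50831452, -0.03959686,  0.12577321]), np.float64(0.0004013588730447421))
```

```bash
python3 -m pendant '[[0,0,0,-0.0222,-0.0177,0,0.4],[0,0,0,-0.0222,-0.0177,0,0.4],[0,0,0,-0.0222,-0.0177,0,0.4],[0,0,0,-0.0222,-0.0177,0,0.4],[0,0,0,-0.0222,-0.0177,0,0.4]]'
python3 -m pendant '[[0,0,0,-0.0222,-0.0177,0,0.4],[0,0,0,-0.0222,-0.0177,0,0.4],[0,0,0,-0.0222,-0.0177,0,0.4],[0,0,0,-0.0222,-0.0177,0,0.4],[0,0,0,-0.0222,-0.0177,0,0.4]]'
```

```text
time: 0.52
ee_pos: [0.2789, 0.4416, 0.2309]
orientation: [-3.141, -0.0, 2.794]
ft_force: [0.7, -0.1, 0.4]
grip_width: 0.0511
time: 0.93
ee_pos: [0.353, 0.3206, 0.231]
orientation: [-3.141, -0.0, 2.794]
ft_force: [0.5, -0.2, -0.2]
grip_width: 0.0514
```

```bash
python3 -m pendant '[[0,0,0,-0.0222,-0.0177,0,0.4],[0,0,0,-0.0222,-0.0177,0,0.4],[0,0,0,-0.0222,-0.0177,0,0.4],[0,0,0,-0.0222,-0.0177,0,0.4],[0,0,0,-0.0222,-0.0177,0,0.4]]'
python3 -m pendant '[[0,0,0,-0.0222,-0.0177,0,0.4],[0,0,0,-0.0222,-0.0177,0,0.4],[0,0,0,-0.0222,-0.0177,0,0.4],[0,0,0,-0.0222,-0.0177,0,0.4],[0,0,0,-0.0222,-0.0177,0,0.4]]'
python3 -m pendant '[[0,0,0.11,0,0,0,0.4],[0,0,0.11,0,0,0,0.4],[0,0,0.11,0,0,0,0.4],[0,0,0.11,0,0,0,0.4],[0,0,0.11,0,0,0,0.4]]'
python3 -m pendant '[[0,0,0.11,0,0,0,0.4],[0,0,0.11,0,0,0,0.4],[0,0,0.11,0,0,0,0.4],[0,0,0.11,0,0,0,0.4],[0,0,0.11,0,0,0,0.4]]'
python3 -m pendant '[[0,0,0.11,0,0,0,0.4],[0,0,0.11,0,0,0,0.4],[0,0,0.11,0,0,0,0.4],[0,0,0.11,0,0,0,0.4],[0,0,0.11,0,0,0,0.4]]'
```

```text
time: 1.35
ee_pos: [0.4273, 0.1996, 0.2311]
orientation: [-3.141, -0.001, 2.794]
ft_force: [0.2, -0.6, -0.5]
grip_width: 0.051
time: 1.77
ee_pos: [0.5015, 0.0785, 0.231]
orientation: [-3.141, -0.001, 2.794]
ft_force: [0.8, 0.5, -0.3]
grip_width: 0.0507
time: 2.18
ee_pos: [0.5009, 0.0797, 0.2309]
orientation: [-3.141, -0.001, 2.238]
ft_force: [-0.2, 0.2, -0.3]
grip_width: 0.0513
time: 2.6
ee_pos: [0.5008, 0.0799, 0.2309]
orientation: [-3.141, -0.0, 1.688]
ft_force: [0.4, 0.0, -0.2]
grip_width: 0.0514
time: 3.02
ee_pos: [0.5009, 0.0799, 0.2309]
orientation: [-3.141, 0.0, 1.138]
ft_force: [1.2, -0.2, -0.8]
grip_width: 0.0514
```

```bash
python3 -m pendant '[[0,0,0,0,0,0.0186,0.4],[0,0,0,0,0,0.0186,0.4],[0,0,0,0,0,0.0186,0.4],[0,0,0,0,0,0.0186,0.4],[0,0,0,0,0,0.0186,0.4]]'
python3 - <<'E'
from h import *
im=r.grab_frame("scene")[:,:,::-1][110:220,255:415]
cv2.imwrite("pics/c3.png",cv2.resize(im,None,fx=5,fy=5,interpolation=cv2.INTER_CUBIC))
im=r.grab_frame("top")[:,:,::-1][160:270,230:390]
cv2.imwrite("pics/c4.png",cv2.resize(im,None,fx=5,fy=5,interpolation=cv2.INTER_CUBIC))
s=r.sense();print(s['ee_pos'],s['orientation'],s['joint_positions'])
E
```

```text
time: 3.43
ee_pos: [0.5009, 0.0799, 0.1373]
orientation: [-3.141, 0.0, 1.144]
ft_force: [-0.4, 0.3, 0.7]
grip_width: 0.0514
[0.49851916 0.07979679 0.13558698] [-3.13584420e+00  2.90768352e-03  1.14375231e+00] [ 2.19147280e-02  3.40912927e-01  1.81881700e+00 -1.49094580e-04
  9.88303527e-01  4.49049522e-01]
```

View pics/c3.png

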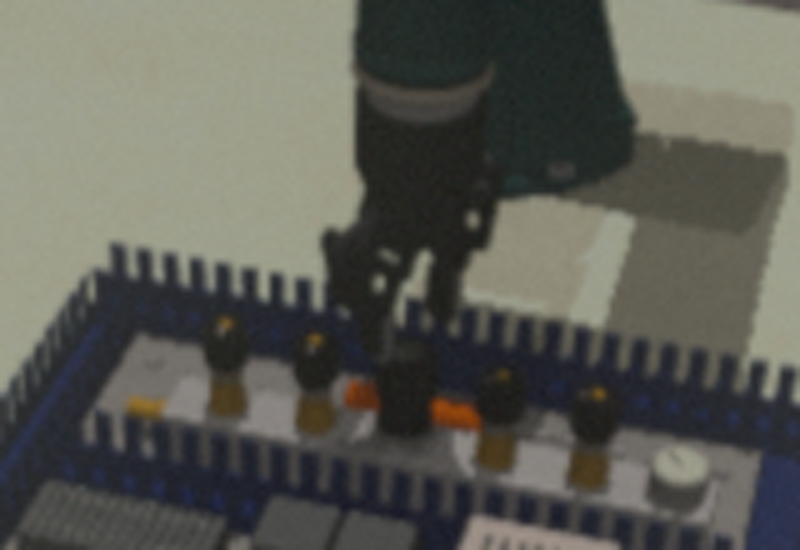

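View pics/c4.png

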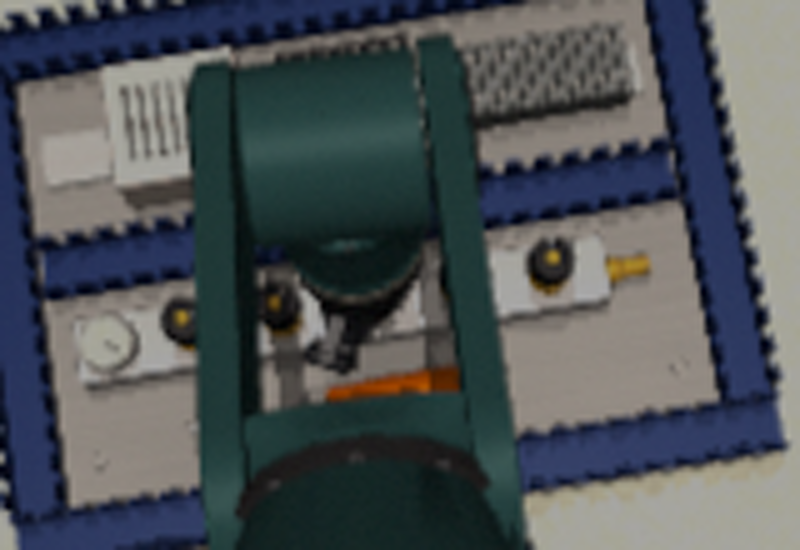

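```bash
python3 - <<'E'
from h import *
for i in range(2):
    s=r.sense();print(s['ee_pos'],s['orientation'],s['dq'],s['ft_force'])
E
python3 -m pendant '[[0,0,0,0,0,0,0.4],[0,0,0,0,0,0,0.4],[0,0,0,0,0,0,0.4],[0,0,0,0,0,0,0.4],[0,0,0,0,0,0,0.4]]'
python3 - <<'E'
from h import *
for i in range(2):
    s=r.sense();print(s['ee_pos'],s['orientation'],s['dq'],s['ft_force'])
E
```

```text
[0.49851916 0.07979679 0.13558698] [-3.13584420e+00  2.90768352e-03  1.14375231e+00] [ 0.00211841 -0.03779695 -0.04693748 -0.00021529  0.05198085 -0.00080363] [-0.01716842 -0.58363805 -0.08259657]
[0.49851916 0.07979679 0.13558698] [-3.13584420e+00  2.90768352e-03  1.14375231e+00] [ 0.00211841 -0.03779695 -0.04693748 -0.00021529  0.05198085 -0.00080363] [-0.01716842 -0.58363805 -0.08259657]
time: 3.95
ee_pos: [0.5019, 0.0799, 0.1392]
orientation: [3.14, -0.001, 1.144]
ft_force: [-0.3, -0.7, 0.5]
grip_width: 0.0514
[0.50189741 0.07994618 0.13919344] [ 3.14004676e+00 -6.68259042e-04  1.14383953e+00] [-0.00017242  0.00301094  0.00592865 -0.00027208  0.00025547 -0.0016154 ] [-0.25833006 -0.66552812  0.50975713]
[0.50189741 0.07994618 0.13919344] [ 3.14004676e+00 -6.68259042e-04  1.14383953e+00] [-0.00017242  0.00301094  0.00592865 -0.00027208  0.00025547 -0.0016154 ] [-0.25833006 -0.66552812  0.50975713]
```

```bash
python3 -m pendant '[[0,0,0,0,0,0.004,0.4],[0,0,0,0,0,0.005,0.4],[0,0,0,0,0,0.005,0.4],[0,0,0,0,0,0.004,0.4],[0,0,0,0,0,0.004,0.4]]'
python3 -m pendant '[[0,0,0,0,0,0.004,0.4],[0,0,0,0,0,0.004,0.4],[0,0,0,0,0,0.004,0.4],[0,0,0,0,0,0.003,0.4],[0,0,0,0,0,0.002,0.4]]'
python3 -m pendant '[[0,0,0,0,0,0.002,0.4],[0,0,0,0,0,0.002,0.4],[0,0,0,0,0,0.001,0.4],[0,0,0,0,0,0,0.4],[0,0,0,0,0,0,0.4]]'
```

```text
time: 4.37
ee_pos: [0.5009, 0.0799, 0.1156]
orientation: [-3.141, 0.0, 1.144]
ft_force: [0.2, 0.2, -0.9]
grip_width: 0.0511
time: 4.78
ee_pos: [0.5011, 0.0799, 0.0988]
orientation: [-3.141, 0.0, 1.144]
ft_force: [-1.3, -0.4, -0.5]
grip_width: 0.0512
time: 5.2
ee_pos: [0.5012, 0.0799, 0.0943]
orientation: [3.142, 0.0, 1.144]
ft_force: [0.1, -0.2, -0.3]
grip_width: 0.0509
```

```bash
python3 -m pendant '[[0,0,0,0,0,0,0.45],[0,0,0,0,0,0,0.48],[0,0,0,0,0,0,0.5],[0,0,0,0,0,0,0.53],[0,0,0,0,0,0,0.56]]'
python3 -m pendant '[[0,0,0,0,0,0,0.7],[0,0,0,0,0,0,1],[0,0,0,0,0,0,1],[0,0,0,0,0,0,1],[0,0,0,0,0,0,1]]'
python3 -c "
from h import *
s=r.sense();print(s['ee_pos'],s['ft_force'],s['moment'],s['orientation'])"
```

```text
time: 5.62
ee_pos: [0.502, 0.0798, 0.0946]
orientation: [3.14, -0.0, 1.144]
ft_force: [1.0, -0.4, 1.6]
grip_width: 0.0384
time: 6.03
ee_pos: [0.5019, 0.0798, 0.0945]
orientation: [3.14, -0.0, 1.144]
ft_force: [2.1, -2.7, 1.8]
grip_width: 0.0389
[0.50193213 0.07975896 0.09453894] [ 2.13284719 -2.69884817  1.84544564] [-0.26443906 -0.38763286  0.01655512] [ 3.14033230e+00 -2.44890890e-04  1.14385067e+00]
```

```bash
cat > s.py <<'E'
from h import *
s=r.sense();print(s['time'],s['ee_pos'].round(4),'yaw',s['orientation'].round(3),'F',s['ft_force'].round(1),'M',s['moment'].round(3),s['grip_width'].round(4))
E
python3 -m pendant '[[0,0,-0.04,0,0,0,1],[0,0,-0.06,0,0,0,1],[0,0,-0.08,0,0,0,1],[0,0,-0.08,0,0,0,1],[0,0,-0.08,0,0,0,1]]' >/dev/null; python3 s.py
python3 -m pendant '[[0,0,-0.08,0,0,0,1],[0,0,-0.08,0,0,0,1],[0,0,-0.08,0,0,0,1],[0,0,-0.06,0,0,0,1],[0,0,-0.04,0,0,0,1]]'>/dev/null; python3 s.py
```

```text
Traceback (most recent call last):
  File "s.py", line 2, in <module>
    s=r.sense();print(s['time'],s['ee_pos'].round(4),'yaw',s['orientation'].round(3),'F',s['ft_force'].round(1),'M',s['moment'].round(3),s['grip_width'].round(4))
                                                                                                                                         ^^^^^^^^^^^^^^^^^^^^^
AttributeError: 'float' object has no attribute 'round'
Traceback (most recent call last):
  File "s.py", line 2, in <module>
    s=r.sense();print(s['time'],s['ee_pos'].round(4),'yaw',s['orientation'].round(3),'F',s['ft_force'].round(1),'M',s['moment'].round(3),s['grip_width'].round(4))
                                                                                                                                         ^^^^^^^^^^^^^^^^^^^^^
AttributeError: 'float' object has no attribute 'round'
```

```bash
sed -i "s/s\['grip_width'\].round(4)/s['grip_width']/" s.py; python3 s.py
```

```text
6.8667 [0.5021 0.0798 0.0945] yaw [3.140e+00 1.000e-03 1.827e+00] F [ 2.9 -2.3  2.3] M [-0.298 -0.523 -0.098] 0.038401593921865484
```

```bash
python3 -m pendant '[[0,0,-0.03,0,0,0,1],[0,0,-0.04,0,0,0,1],[0,0,-0.04,0,0,0,1],[0,0,-0.04,0,0,0,1],[0,0,-0.04,0,0,0,1]]' >/dev/null; python3 s.py
```

```text
7.2833 [0.5021 0.0798 0.0945] yaw [3.140e+00 1.000e-03 2.016e+00] F [ 3.6 -1.7  1.6] M [-0.244 -0.5   -0.104] 0.03886681769852169
```

```bash
python3 -m pendant '[[0,0,-0.04,0,0,0,1],[0,0,-0.04,0,0,0,1],[0,0,-0.04,0,0,0,1],[0,0,-0.04,0,0,0,1],[0,0,-0.04,0,0,0,1]]' >/dev/null; python3 s.py
```

```text
7.7 [0.5017 0.0804 0.0944] yaw [ 3.140e+00 -1.000e-03  2.211e+00] F [4.5 2.3 2.3] M [ 0.254 -0.81  -1.495] 0.038643722602515314
```

```bash
python3 -m pendant '[[0,0,-0.03,0,0,0,1],[0,0,-0.03,0,0,0,1],[0,0,0,0,0,0,1],[0,0,0,0,0,0,1],[0,0,0,0,0,0,1]]' >/dev/null; python3 s.py
```

```text
8.1167 [0.5018 0.0803 0.0944] yaw [ 3.14  -0.     2.272] F [3.3 1.1 2.3] M [ 0.324 -0.531 -0.909] 0.038360035809469714
```

```bash
python3 -m pendant '[[0,0,0.01,0,0,0,1],[0,0,0.01,0,0,0,1],[0,0,0.01,0,0,0,1],[0,0,0,0,0,0,1],[0,0,0,0,0,0,1]]' >/dev/null; python3 s.py
```

```text
8.5333 [0.5017 0.0802 0.0944] yaw [3.141 0.    2.244] F [3.  4.3 1.3] M [ 0.607 -0.649 -0.304] 0.03870320387876368
```

```bash
python3 -m pendant '[[0,0,0.02,0,0,0,1],[0,0,0.03,0,0,0,1],[0,0,0.03,0,0,0,1],[0,0,0.02,0,0,0,1],[0,0,0,0,0,0,1]]' >/dev/null; python3 s.py
python3 -m pendant '[[0,0,0,0,0,0.0003,1],[0,0,0,0,0,0.0002,1],[0,0,0,0,0,0.0002,1],[0,0,0,0,0,0,1],[0,0,0,0,0,0,1]]' >/dev/null; python3 s.py
```

```text
8.95 [0.5018 0.0803 0.0944] yaw [3.141e+00 1.000e-03 2.144e+00] F [4.4 2.9 1.5] M [ 0.621 -0.672  0.008] 0.03929475730084225
9.3667 [0.5018 0.0803 0.0938] yaw [3.141e+00 1.000e-03 2.145e+00] F [3.7 4.3 2.3] M [ 0.634 -0.602  0.   ] 0.03894508436690264
```

```bash
for i in 1 2; do python3 -m pendant '[[0,0,0,0,0,0.0002,1],[0,0,0,0,0,0.0002,1],[0,0,0,0,0,0,1],[0,0,0,0,0,0,1],[0,0,0,0,0,0,1]]' >/dev/null; python3 s.py; done
```

```text
9.7833 [0.5018 0.0803 0.0934] yaw [3.141e+00 1.000e-03 2.145e+00] F [4.  3.8 2.1] M [ 0.612 -0.635 -0.023] 0.038587033678499576
10.2 [0.5018 0.0803 0.0932] yaw [3.141 0.    2.144] F [3.3 3.6 4.7] M [ 0.706 -0.512 -0.048] 0.038588838424063535
```

```bash
python3 -m pendant '[[0,0,0,0,0,0.0002,1],[0,0,0,0,0,0.0001,1],[0,0,0,0,0,0,1],[0,0,0,0,0,0,1],[0,0,0,0,0,0,1]]' >/dev/null; python3 s.py
```

```text
10.6167 [0.5018 0.0802 0.0931] yaw [3.140e+00 1.000e-03 2.144e+00] F [3.8 4.3 5.4] M [ 0.69  -0.501 -0.034] 0.03853599493282373
```

```bash
python3 -m pendant '[[0,0,0,0,0,0.0002,1],[0,0,0,0,0,0,1],[0,0,0.01,0,0,0,1],[0,0,0.01,0,0,0,1],[0,0,0,0,0,0,1]]' >/dev/null; python3 s.py;python3 -m pendant '[[0,0,0.01,0,0,0,1],[0,0,0.01,0,0,0,1],[0,0,0.01,0,0,0,1],[0,0,0,0,0,0,1],[0,0,0,0,0,0,1]]' >/dev/null; python3 s.py
```

```text
11.0333 [0.5018 0.0803 0.0929] yaw [3.140e+00 1.000e-03 2.124e+00] F [3.3 5.1 7.6] M [ 0.741 -0.463  0.053] 0.038601024057177157
11.45 [0.5018 0.0803 0.0929] yaw [3.140e+00 1.000e-03 2.095e+00] F [2.7 4.4 7.8] M [ 0.723 -0.479  0.105] 0.038434175200227995
```

```bash
for i in 1 2; do python3 -m pendant '[[0,0,0.01,0,0,0,1],[0,0,0.01,0,0,0,1],[0,0,0.01,0,0,0,1],[0,0,0,0,0,0,1],[0,0,0,0,0,0,1]]' >/dev/null; python3 s.py;done
```

```text
11.8667 [0.5018 0.0803 0.0929] yaw [3.14  0.    2.065] F [2.2 3.3 6.7] M [ 0.772 -0.512  0.   ] 0.03904571148163738
12.2833 [0.5019 0.0803 0.0928] yaw [3.14  0.    2.034] F [3.1 3.6 5.9] M [ 0.787 -0.484  0.058] 0.03904576798689942
```

```bash
for i in 1 2; do python3 -m pendant '[[0,0,0.01,0,0,0,1],[0,0,0.01,0,0,0,1],[0,0,0.01,0,0,0,1],[0,0,0,0,0,0,1],[0,0,0,0,0,0,1]]' >/dev/null; python3 s.py;done
```

```text
12.7 [0.5019 0.0803 0.0928] yaw [3.14  0.    2.004] F [2.6 4.  5.1] M [ 0.757 -0.587  0.063] 0.03852103718141368
13.1167 [0.5018 0.0803 0.0927] yaw [3.14  0.    1.974] F [3.9 4.  5. ] M [ 0.749 -0.624  0.06 ] 0.0387163839122148
```

```bash
python3 -m pendant '[[0,0,0,0,0,0.0002,1],[0,0,0.01,0,0,0.0001,1],[0,0,0.01,0,0,0,1],[0,0,0,0,0,0,1],[0,0,0,0,0,0,1]]' >/dev/null; python3 s.py
```

```text
13.5333 [0.5018 0.0803 0.0922] yaw [3.14  0.    1.954] F [4.4 4.3 2. ] M [ 0.716 -0.669 -0.009] 0.03877494019183479
```

```bash
python3 -m pendant '[[0,0,0.01,0,0,0,1],[0,0,0.01,0,0,0,1],[0,0,0.01,0,0,0,1],[0,0,0,0,0,0,1],[0,0,0,0,0,0,1]]' >/dev/null; python3 s.py
```

```text
13.95 [0.5019 0.0803 0.0922] yaw [3.14  0.    1.924] F [4.  4.5 2.1] M [ 0.742 -0.654 -0.004] 0.0384443354139976
```

```bash
python3 -m pendant '[[0,0,0,0,0,0.0003,1],[0,0,0,0,0,0.0003,1],[0,0,0,0,0,0,1],[0,0,0,0,0,0,1],[0,0,0,0,0,0,1]]' >/dev/null; python3 s.py
```

```text
14.3667 [0.5018 0.0803 0.0916] yaw [3.14  0.    1.924] F [4.7 4.6 1.9] M [ 0.734 -0.679  0.069] 0.03841150032276221
```

```bash
python3 -m pendant '[[0,0,0,0,0,0.0003,1],[0,0,0,0,0,0.0003,1],[0,0,0,0,0,0,1],[0,0,0,0,0,0,1],[0,0,0,0,0,0,1]]' >/dev/null; python3 s.py
```

```text
14.7833 [0.5019 0.0803 0.091 ] yaw [3.14  0.    1.924] F [4.6 4.1 1.7] M [ 0.744 -0.708  0.04 ] 0.03895912291714253
```

```bash
for i in 1 2; do python3 -m pendant '[[0,0,0,0,0,0.0003,1],[0,0,0,0,0,0.0003,1],[0,0,0,0,0,0.0003,1],[0,0,0,0,0,0.0001,1],[0,0,0,0,0,0,1]]' >/dev/null; python3 s.py; done
```

```text
15.2 [0.5019 0.0803 0.09  ] yaw [3.14  0.    1.924] F [4.8 4.2 3.3] M [ 0.811 -0.695  0.06 ] 0.03884168117767882
15.6167 [0.5018 0.0803 0.089 ] yaw [3.14  0.    1.924] F [4.4 4.2 1.5] M [ 0.782 -0.706  0.038] 0.038751807626796364
```

```bash
python3 -m pendant '[[0,0,0,0,0,0.0003,1],[0,0,0,0,0,0.0003,1],[0,0,0,0,0,0.0002,1],[0,0,0,0,0,0,1],[0,0,0,0,0,0,1]]' >/dev/null; python3 s.py
```

```text
16.0333 [0.5019 0.0803 0.0882] yaw [3.14  0.    1.924] F [3.4 4.3 2.1] M [ 0.75  -0.687  0.029] 0.03874838949837827
```

```bash
python3 -m pendant '[[0,0,0,0,0,0.0003,1],[0,0,0,0,0,0.0003,1],[0,0,0,0,0,0.0001,1],[0,0,0,0,0,0,1],[0,0,0,0,0,0,1]]' >/dev/null; python3 s.py
```

```text
16.45 [0.5018 0.0803 0.0878] yaw [3.14  0.    1.924] F [4.4 3.6 6. ] M [ 0.745 -0.516 -0.042] 0.0389960085456609
```

```bash
python3 -m pendant '[[0,0,0,0,0,0.0002,1],[0,0,0,0,0,0.0001,1],[0,0,0,0,0,0,1],[0,0,0,0,0,0,1],[0,0,0,0,0,0,1]]' >/dev/null; python3 s.py
```

```text
16.8667 [0.5019 0.0803 0.0878] yaw [3.14  0.    1.924] F [1.9 4.1 8.7] M [ 0.71  -0.34  -0.031] 0.03860735519050866
```

```bash
python3 -m pendant '[[0,0,0,0,0,0,0.4],[0,0,0,0,0,0,0.4],[0,0,0,0,0,0,0.4],[0,0,0,0,0,0,0.4],[0,0,0,0,0,0,0.4]]' >/dev/null; python3 s.py
python3 -m pendant '[[0,0,0,0,0,-0.001,0.4],[0,0,0,0,0,-0.002,0.4],[0,0,0,0,0,-0.003,0.4],[0,0,0,0,0,-0.004,0.4],[0,0,0,0,0,-0.004,0.4]]' >/dev/null; python3 s.py
```

```text
17.2833 [0.5004 0.0797 0.0866] yaw [-3.14  -0.     1.924] F [ 0.3 -0.6 -0.8] M [-0.002  0.016  0.023] 0.05121949122652709
17.7 [0.5013 0.0799 0.1015] yaw [-3.142  0.     1.924] F [-0.3 -0.3 -0.3] M [ 0.027 -0.092 -0.036] 0.051303144647484145
```

```bash
python3 -m pendant '[[0,0,0,0,0,-0.008,0.4],[0,0,0,0,0,-0.012,0.4],[0,0,0,0,0,-0.015,0.4],[0,0,0,0,0,-0.015,0.4],[0,0,0,0,0,-0.015,0.4]]' >/dev/null; python3 s.py
python3 -m pendant '[[0,0,0,0,0,-0.018,0.4],[0,0,0,0,0,-0.018,0.4],[0,0,0,0,0,-0.016,0.4],[0,0,0,0,0,-0.012,0.4],[0,0,0,0,0,-0.006,0.4]]' >/dev/null; python3 s.py
python3 - <<'E'
from math import *
d=(-0.15,0.24);y=1.924
print((d[0]*cos(y)+d[1]*sin(y))/10,(d[0]*sin(y)-d[1]*cos(y))/10)
E
```

```text
18.1167 [0.5012 0.0799 0.1674] yaw [3.141 0.    1.924] F [-0.1 -0.8  0.3] M [-0.006  0.007 -0.012] 0.05136478648946549
18.5333 [0.5022 0.0799 0.2385] yaw [3.138e+00 1.000e-03 1.924e+00] F [ 0.3  0.  -0.4] M [-0.007 -0.028 -0.006] 0.0514924521889772
0.027707046965275196 -0.005772308763747354
```

```bash
python3 -m pendant '[[0,0,0,0.015,-0.003,0,0.4],[0,0,0,0.027,-0.006,0,0.4],[0,0,0,0.027,-0.006,0,0.4],[0,0,0,0.027,-0.006,0,0.4],[0,0,0,0.027,-0.006,0,0.4]]' >/dev/null
python3 -m pendant '[[0,0,0,0.027,-0.006,0,0.4],[0,0,0,0.027,-0.006,0,0.4],[0,0,0,0.027,-0.006,0,0.4],[0,0,0,0.027,-0.006,0,0.4],[0,0,0,0.015,-0.003,0,0.4]]' >/dev/null
python3 -m pendant '[[0,0,0,0,0,0,0.4],[0,0,0,0,0,0,0.4],[0,0,0,0,0,0,0.4],[0,0,0,0,0,0,0.4],[0,0,0,0,0,0,0.4]]' >/dev/null; python3 s.py
python3 - <<'E'
from h import *
a=r.grab_frame("scene")[:,:,::-1];b=r.grab_frame("top")[:,:,::-1]
cv2.imwrite("pics/scene1.png",a);cv2.imwrite("pics/top1.png",b)
f=lambda im,y0,y1,x0,x1:cv2.resize(im[y0:y1,x0:x1],None,fx=5,fy=5,interpolation=cv2.INTER_CUBIC)
o=cv2.imread("pics/scene0.png")
cv2.imwrite("pics/c5.png",np.vstack([f(o,165,215,265,415),f(a,165,215,265,415)]))
o=cv2.imread("pics/top0.png")
cv2.imwrite("pics/c6.png",np.vstack([f(o,203,255,230,370),f(b,203,255,230,370)]))
E
```

```text
19.7833 [0.3661 0.2913 0.236 ] yaw [-3.141  0.     1.922] F [-0.6 -0.6 -0. ] M [-0.043 -0.006 -0.029] 0.05139451885430787
```

View pics/c5.png

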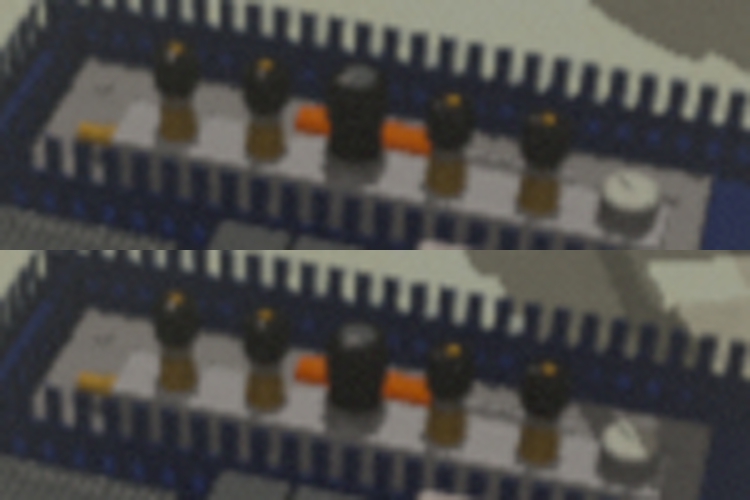

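View pics/c6.png

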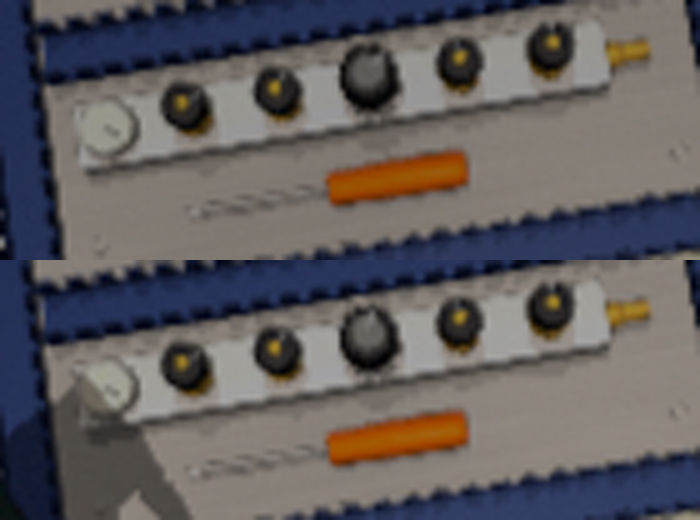

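```bash
python3 - <<'E'
from h import *
a=cv2.imread("pics/scene0.png",0);b=cv2.imread("pics/scene1.png",0)
x=(.501,.08)
for z in(.131,.124): print(z,proj("scene",(*x,z)))
for z in(.097,.090): print(z,proj("scene",(*x,z)))
print("col mean 334-338, rows 174-202")
for v in range(174,203): print(v,a[v,333:340].mean().round(0),b[v,333:340].mean().round(0))
E
```

```text
0.131 [336.26819225 179.73936345]
0.124 [336.17984044 181.53026644]
0.097 [335.84510714 188.31535493]
0.09 [335.75986006 190.04332466]
col mean 334-338, rows 174-202
174 83.0 82.0
175 61.0 61.0
176 44.0 43.0
177 42.0 38.0
178 57.0 38.0
179 71.0 44.0
180 78.0 62.0
181 70.0 71.0
182 51.0 77.0
183 37.0 69.0
184 35.0 50.0
185 35.0 37.0
186 33.0 35.0
187 33.0 33.0
188 32.0 32.0
189 35.0 32.0
190 33.0 31.0
191 31.0 31.0
192 32.0 32.0
193 33.0 32.0
194 32.0 31.0
195 31.0 31.0
196 34.0 34.0
197 46.0 45.0
198 56.0 56.0
199 63.0 63.0
200 70.0 69.0
201 76.0 76.0
202 88.0 85.0
```

```bash
python3 -c "
from bench import r
print(r.close_job())"; python3 s.py
```

```text
the job is handed in; nothing more can be done
None
the job is handed in; nothing more can be done
```

The regulator is backed off and its knob is locked down. I handed the job in about 20 s into the 58 s limit; no verdict was reported.

**Backing off:** The regulator is the middle valve of the row, near (0.501, 0.080). I gripped its knob and turned it anticlockwise about 1.0 rad. The turning moment then rose from 0.1 to 1.5 N m at the stop, and the grip slipped a little there.

**Locking:** I pressed lightly, with 5–8 N at the wrist, and the tooth landed on the collar about 1.3 mm down. Easing clockwise, it dropped in about 0.28 rad from the stop. I pushed it home at about 0.31 rad with 2–3 N until it bottomed with 8.7 N, all well under the 20 N limit. I then let go and moved the arm clear.

**Last checks:**
- **Knob height:** the top of the knob sits about 1.8 pixels lower in the scene view, which matches the full 7 mm.
- **Neighbours:** the four needle valves and the screwdriver look unchanged in the before and after pictures.
- **Wrist force:** it read about zero before I handed in.
- **Not checked:** I couldn't read the knob's angle from its index line, so it rests on the stop torque and the tool's yaw. I didn't re-measure the cup and relay; the arm passed well above the bench and went nowhere near the cup.

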